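Take the degreased long bush off the drying rack with the spring tongs

TASK

The bearing bushes on the drying rack are degreased for bonding and must not be touched by hand. Pick up the spring tongs by their two grey grips, close the jaws round the long bush, lift it straight off its pin and finish while still holding it up in the squeezed tongs, upright, clear of everything, its lower end at least 15 cm above the worktop. Leave the two short bushes on their pins.

Things in the scene. Friction and masses are not known exactly. Their poses are not given: they have to be found in the camera images.
- tongs: Steel spring tongs, 200 long, 20 tall, 125 g, lying on edge: two arms hinged on a pin at the rear, V jaws in front, a grey plastic grip pad 52 long outside each arm. Origin: centre line, underside, mid grips, near the centre of mass. x to the jaws (pin at -80, jaws' middle at +80 mm), y to the left arm, z up. Over the grips 50 mm at rest, about 43 closed on a bush
- tongs_jaws (a point): Midway between the jaws, 10 mm above the tongs' underside, 80 mm ahead of their origin; same axes. Each jaw is 20 mm tall, 26 long, with an upright V groove facing inwards; at rest the groove bottoms are 44 mm apart, the lips 35, and the jaws 53 over the outside
- tongs_left (a joint): Left arm about the pin, rad: 0 = at rest (open), grows as it is squeezed inwards, stop at 0.09. Sprung: it takes about 4 N on each grip to start it and 7 N when the jaws reach a bush (about 0.044 rad); half of any force beyond that goes into the bush. Springs open when let go
- tongs_right (a joint): Right arm of the tongs, the mirror image of the left: 0 at rest, about 0.044 rad when the jaws are closed on a bush, stop at 0.09
- bush_long: The long bearing bush: plain bronze tube, 28 mm outside, 20 mm bore, 40 mm tall, 85 g (mass varies by a third). It stands upright on one of the three pins of the rack (any of them). Origin: centre of its lower end; z along the tube
- bush_long_mid (a point): Centre of the long bush, 20 mm above its lower end
- bush_short_a: A short bush: the same tube, 28 mm outside, 20 mm bore, but 25 mm tall; stands on another pin. Origin: centre of its lower end
- bush_short_b: The other short bush, 28 mm outside, 25 mm tall; stands on the remaining pin. Origin: centre of its lower end
- drying_rack: Rack fixed to the worktop: aluminium bridge 50 x 146 mm, top 55 mm above the worktop, three upright steel pins 12 thick, 30 tall, 54 mm apart along its y axis. Origin: on the worktop under the middle pin. Keep clear of the cartons at the left (x > 0.42, y > 0.2 m, up to 0.32 m high; another left behind the rack) and of the 130 mm tall tub at its right (x > 0.47, y < -0.15 m)
Not all that is in view belongs to the job. Leave any purple look-alike of the bush_long alone.

How it is judged:
On the way, in this order (a step that is already met when the one before it is completed fails the run):
1. the tongs are picked up by the fingers, the long bush still on its pin (height (world z) of tongs above 0.015 m and contact force between the fingers and tongs above 1 N and distance of bush_long_mid from where it was at the start of the episode below 0.006 m), for 0.2 s.
2. the jaws of the squeezed tongs are closed round the long bush while it still stands on its pin (distance between bush_long_mid and tongs_jaws below 0.026 m and contact force between tongs and bush_long above 2 N and value of joint each of tongs_left, tongs_right above 0.02 rad and height (world z) of bush_long below 0.073 m), for 0.1 s.
At the end, for the whole second after the job is handed in: Fingers squeezing the tongs' grips (TCP within 55 mm of the tongs' origin, arms in by over 0.02 rad), long bush in the jaws (centres within 30 mm), upright within 0.35 rad, still, lower end over 140 mm above the worktop, off rack, fingers and arm; short bushes within 10 mm of their places (height (world z) of bush_long above 0.14 m and angle between bush_long's own z axis and vertical below 0.35 rad and distance between bush_long_mid and tongs_jaws below 0.03 m and contact force between tongs and bush_long above 1.5 N and value of joint each of tongs_left, tongs_right above 0.02 rad and contact force between the fingers and tongs above 2 N and distance between the grasp point and tongs below 0.055 m and height (world z) of tongs above 0.12 m and linear speed of bush_long below 0.02 m/s and contact force between bush_long and the arm below 0.05 N and contact force between bush_long and the fingers below 0.05 N and contact force between each of bush_long, tongs and drying_rack below 0.05 N and distance of each of bush_short_a, bush_short_b from where it was at the start of the episode below 0.01 m); the arm keeps its last pose, push and grip.
It fails at once if the robot touched a bush with its fingers or arm (contact force between any of the arm, the fingers and bush_long above 0.3 N or contact force between any of the fingers, the arm and bush_short_a above 0.3 N or contact force between any of the fingers, the arm and bush_short_b above 0.3 N).
It fails at once if a short bush was lifted or knocked off its pin (distance of any of bush_short_a, bush_short_b from where it was at the start of the episode above 0.025 m).
It also fails if it takes over 42 s, if anything falls off the work surface, if the arm or the gripper's body presses on something with over 40 N, if the wrist force passes 120 N, or if a joint passes its speed limit or range.

ROBOT

A 6-joint arm with a two-finger parallel gripper is mounted at the origin on a cart in front of the work surface, level with it; the furniture and walls round the work are solid. World frame = base frame: x ahead of the robot, y to its left, z up, the work surface at z = 0. Lengths are in m, angles in rad, forces in N, time in s.
With the tool pointing down it reaches from about 0.25 to 0.85 m from the base axis. Payload 12.5 kg.
Tool frame: the origin (TCP) lies between the finger pads, 19 mm behind the fingertips; this is the grasp point; z points along the fingers, y is the line along which they close (so a half turn about z gives the same grasp; the last joint's range is limited). The gripper opens to 93 mm and grips with 3 to 60 N. Pads are 15 mm wide; open, the fingers measure 128 mm over their backs; the gripper's body (75 mm by 188 mm) begins 65 mm behind the grasp point.
Start: joints at [1.075, 0.351, 1.652, -0, 1.139, -0.085], TCP at [0.22, 0.504, 0.237] pointing down, gripper open.
Joint ranges: [-2.75, 2.75], [-0.79, 2.1], [0.01, 2.65], [-1.57, 4.71], [0.07, 3.14], [-2.87, 2.87]. Speed limits (rad/s): [2.22, 2.22, 2.79, 3.14, 3.14, 3.14].

INTERFACE

Orientations are given as a unit quaternion [x, y, z, w].
In Python, from bench import bot gives the robot as it stands.
- The arm moves only by the tool play_rows, never from a script. Its arguments are lists of equal length, an entry for each row: "delta_pos": the shift along the tool's x, y, z in units of 40 mm (1.0 is 40 mm), a list of three; "turn": the turn about the tool's z in units of 8 degrees (1.0 is 8 degrees); "claw": the opening, from -1 (shut) to 1 (fully open). A call has exactly 10 rows; each row shifts and turns the commanded pose from where the row before left it, along the tool's axes as they then stand; what a row does not reach is not made up. A row lasts 1/8 s, in which the tool goes at most 62.5 mm and 10.7 degrees, less where a joint would pass 70% of its speed; a pose out of reach is approached as far as the arm can. A call is refused whole if a number of a shift passes 1 or a number of a turn 1, either way. A call with a gripper value outside its range is refused whole. The fingers move at their own pace and stop on an object; "force" is the grip in N (left out, the last holds). Time passes only in rows, so rows that do not move let the fingers close, or fill a call up. It gives the time, the measured TCP pose, the force, the opening and the grip force at its end, in the units of the state.
- bot.observe(): the state, without advancing time (a new reading comes with each control period).
- bot.read_camera(name): name is "side" or "top"; returns (picture, depth): 480x640x3 uint8, blue, green, red; 480x640 float32, m along the optical axis (not along the pixel's ray), 0 where there is no reading.
- bot.get_calibration(name): a dict with "mtx" (3x3 intrinsics, pixels), "position" and "orientation" of the camera in the world. Camera axes: x right, y down, z forward; pixel columns grow to the right and rows downward; lengths in m; the calibration is good to about 2 mm. A picture is of the moment at which its call begins. get_calibration takes no time and is no camera call.
- bot.hand_in(): hands the job in; it is judged then, once.
The state is a dict: "clock": time; "joint_pos": joint angles; "qvel": joint speeds; "joint_efforts": joint torques, N m; "position": TCP position; "tcp_rot": TCP orientation; "contact_force": force on the tool from outside, world axes, zero at the start; "moment": the same for the moment, N m; "gripper_width": finger opening in m; "grasp_force": force on a finger pad.
Only numpy, scipy, OpenCV 4.12 (cv2) and the standard library are available. Lean on these libraries where they do the work, as an engineer would, in place of code of your own. Each camera call takes 0.05 s, during which the arm holds its last target. There are 200 camera calls.

## Working session

There is one attempt and no reset: what is moved stays moved. The work goes in short steps, Python scripts to look and compute and a tool call to move; the robot and the scene stay as the last step left them, time stands still between calls to the robot, and variables do not carry over. Pictures are saved under pics/ and viewed, at most 10 in all, crops included, and the job is handed in when it is done.

Besides the shell and the picture viewer there is one more tool, called after "Call:" in YAML: its name, and indented under it one key for each argument. play_rows: Moves the arm, as the interface text tells. Its arguments: {"type":"object","properties":{"delta_pos":{"type":"array"},"turn":{"type":"array"},"claw":{"type":"array"},"force":{"type":"number"}},"required":["delta_pos","turn","claw"]}

```bash
ls; mkdir -p pics; python3 - <<'E'
from bench import bot
import cv2,numpy as np
s=bot.observe();print(s)
for n in("top","side"):
    im,d=bot.read_camera(n);cv2.imwrite(f"pics/{n}0.png",im);np.savez(f"{n}0.npz",im=im,d=d)
    print(n,bot.get_calibration(n))
E
```

```text
pics
{'clock': 0.0, 'joint_pos': array([ 1.07540460e+00,  3.51253132e-01,  1.65242523e+00, -8.02227150e-06,
        1.13912011e+00, -8.45971904e-02]), 'qvel': array([-7.53063437e-04, -7.11247769e-04, -1.59250677e-03,  4.43299974e-05,
       -3.49783591e-06,  1.61665575e-04]), 'joint_efforts': array([-1.17038413e-03, -4.97326720e+01, -2.85252589e+01,  6.98293140e-02,
        2.58135918e-02, -1.20129371e-04]), 'position': array([0.21945536, 0.50396097, 0.23689174]), 'tcp_rot': array([ 2.03954410e-01,  9.78980202e-01, -5.78777580e-04, -1.68910269e-04]), 'contact_force': array([-0.0707121 , -0.18366313, -0.50327894]), 'moment': array([ 0.04570631, -0.01450914, -0.02004014]), 'grasp_force': 0.0, 'gripper_width': 0.09311989118475522}
top {'mtx': array([[491.39418306,   0.        , 315.36923147],
       [  0.        , 491.39418306, 240.93990146],
       [  0.        ,   0.        ,   1.        ]]), 'position': array([0.40901321, 0.00570437, 0.92962277]), 'orientation': array([-0.69860442,  0.71183002, -0.05083364,  0.05163167])}
side {'mtx': array([[610.34975411,   0.        , 324.7913018 ],
       [  0.        , 610.34975411, 240.97547506],
       [  0.        ,   0.        ,   1.        ]]), 'position': array([ 0.32192069, -0.73212072,  0.45265303]), 'orientation': array([ 0.84629431, -0.11916713,  0.06338529, -0.51533236])}
```

View pics/top0.png

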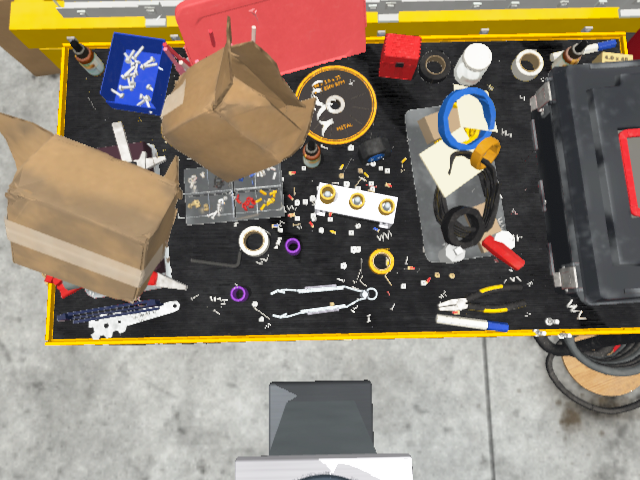

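View pics/side0.png

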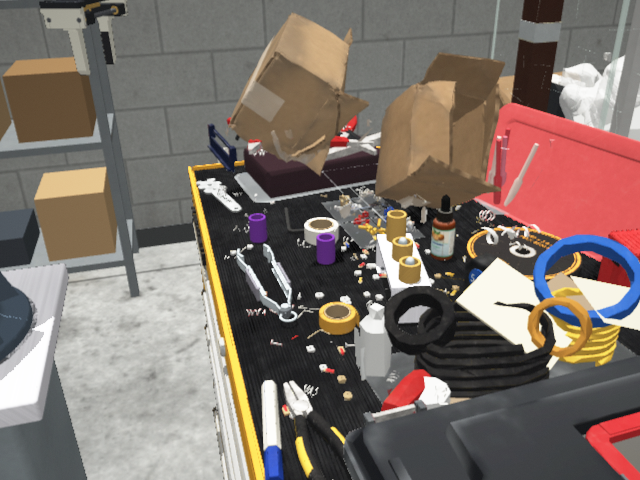

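The top view shows the rack at (357,202) and the tongs with the ring and pin at (370,294), jaws at left near (275,303). There are three gold bushes on the rack, at (327,193), (357,201) and (386,207), plus purple look-alikes at (292,246) and (238,294). In the side view the far bush at (397,222) looks tallest. Next I'll measure the candidates and take an enlarged crop.

```bash
cat > h.py <<'E'
import numpy as np,cv2
from bench import bot
from scipy.spatial.transform import Rotation as R
def cal(n):
    c=bot.get_calibration(n);return c["mtx"],np.array(c["position"]),R.from_quat(c["orientation"]).as_matrix()
def cloud(n,d):
    K,p,r=cal(n);v,u=np.mgrid[:480,:640]
    c=np.stack([(u-K[0,2])/K[0,0]*d,(v-K[1,2])/K[1,1]*d,d],-1);return c@r.T+p
def ray(n,uv,z):
    K,p,r=cal(n);q=r@np.linalg.solve(K,[uv[0],uv[1],1]);return p+q*(z-p[2])/q[2]
def proj(n,P):
    K,p,r=cal(n);c=(np.atleast_2d(P)-p)@r;q=c@K.T;return q[:,:2]/q[:,2:]
E
python3 - <<'E'
from h import *
np.set_printoptions(precision=4,suppress=True)
for n,roi in(("top",(305,170,405,225)),("side",(360,195,440,300))):
    z=np.load(n+"0.npz");im,d=z["im"],z["d"];P=cloud(n,d)
    hsv=cv2.cvtColor(im,cv2.COLOR_BGR2HSV)
    m=((hsv[...,0]>12)&(hsv[...,0]<32)&(hsv[...,1]>90)&(d>0)).astype(np.uint8)
    k=np.zeros_like(m);x0,y0,x1,y1=roi;k[y0:y1,x0:x1]=1;m&=k
    N,l,st,c=cv2.connectedComponentsWithStats(m)
    for i in range(1,N):
        if st[i,4]<25: continue
        Q=P[l==i];zt=np.percentile(Q[:,2],90);T=Q[Q[:,2]>zt-.006]
        print(n,"bush",st[i],c[i],"top z",zt,np.percentile(Q[:,2],98),"xy",T[:,:2].min(0),T[:,:2].max(0),"mid",(T[:,:2].min(0)+T[:,:2].max(0))/2)
z=np.load("top0.npz");im,d=z["im"],z["d"];P=cloud("top",d)
H=P[...,2];print("table z",np.median(H[300:312,380:430]))
m=((H>.012)&(H<.04)).astype(np.uint8);k=np.zeros_like(m);k[275:328,262:385]=1;m&=k
N,l,st,c=cv2.connectedComponentsWithStats(m)
for i in range(1,N):
    if st[i,4]>15:
        Q=P[l==i];print("tongs",st[i],c[i],"z",np.percentile(Q[:,2],[10,50,90]),Q[:,:2].min(0),Q[:,:2].max(0))
a=cv2.resize(im[270:330,255:390],None,fx=5.9,fy=5.9,interpolation=cv2.INTER_CUBIC)[:,:796]
s=np.load("side0.npz")["im"];b=cv2.resize(s[195:300,340:460],None,fx=2.2,fy=2.2,interpolation=cv2.INTER_CUBIC)
b2=cv2.resize(im[165:235,290:410],None,fx=3.3,fy=3.3,interpolation=cv2.INTER_CUBIC)
o=np.zeros((600,800,3),np.uint8);o[:a.shape[0],:a.shape[1]]=a;o[360:360+b.shape[0],:b.shape[1]]=b;o[360:360+b2.shape[0],300:300+b2.shape[1]]=b2
cv2.imwrite("pics/crop1.png",o)
E
```

```text
top bush [359 170  10   8  32] [363.9688 173.25  ] top z 0.005286921770883946 0.006777946926120109 xy [ 0.6688 -0.0994] [ 0.6817 -0.0815] mid [ 0.6752 -0.0904]
top bush [320 184  16  20 192] [327.0365 193.7552] top z 0.09599296805449312 0.09671885349352576 xy [ 0.6049 -0.0303] [ 0.631  -0.0041] mid [ 0.6179 -0.0172]
top bush [349 193  16  17 130] [356.3308 200.8077] top z 0.08069737345665563 0.08225596116774384 xy [ 0.5931 -0.0819] [ 0.6181 -0.0569] mid [ 0.6056 -0.0694]
top bush [378 199  17  16 136] [386.1103 206.6765] top z 0.0806047725274408 0.08155589967941845 xy [ 0.5821 -0.1347] [ 0.606  -0.1087] mid [ 0.5941 -0.1217]
side bush [382 195  26   5  79] [394.6203 196.3165] top z 0.05319497143371229 0.05606729998342503 xy [0.6619 0.1228] [0.693  0.1529] mid [0.6775 0.1379]
side bush [420 195  20  13 158] [432.4937 199.7278] top z 0.06011671097606722 0.062405192072068794 xy [0.7084 0.094 ] [0.7393 0.1125] mid [0.7238 0.1033]
side bush [ 360  209   61   75 1539] [397.911  243.4815] top z 0.09105776569959367 0.09583754442800535 xy [ 0.6024 -0.0318] [ 0.631 -0.003] mid [ 0.6167 -0.0174]
side bush [432 230   8  10  51] [435.4118 235.4118] top z 0.04329405947012538 0.044908652651766134 xy [ 0.6866 -0.0021] [0.6938 0.0138] mid [0.6902 0.0058]
table z -0.000418674903381433
tongs [270 284 100  34 711] [322.1491 298.0886] z [0.015  0.0178 0.0207] [ 0.4024 -0.0919] [0.4611 0.091 ]
```

View pics/crop1.png

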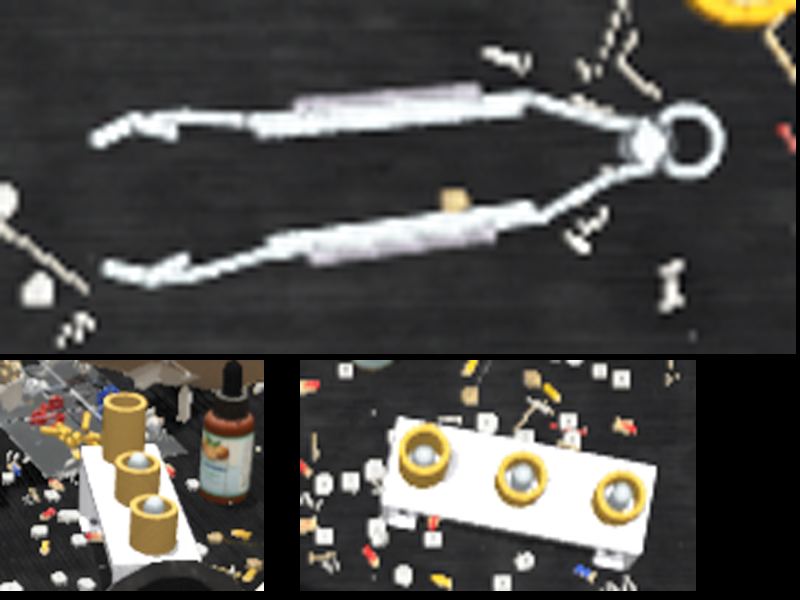

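All candidates: gold bushes (327,193) with top z 0.096, (357,201) with top 0.081, (386,207) with top 0.081; purple at (292,246) and (238,294). The crop confirms that (327,193) is the long one: it is gold, taller, and its top at 96 mm is about 55+40. The crop also shows the grey pads outside the arms, with the pin at crop pixel (648,142). Next I compute the tongs' pose.

```bash
python3 - <<'E'
from h import *
np.set_printoptions(precision=4,suppress=True)
f=lambda x,y:ray("top",(255+(x+.5)/5.9-.5,270+(y+.5)/5.9-.5),.0195)[:2]
a,b,c,d=[f(*q) for q in((293,100),(482,84),(312,265),(495,240))]
pin=f(648,142);tip=(f(95,138)+f(107,268))/2;o=(a+b+c+d)/4
print("pads len",np.linalg.norm(a-b),np.linalg.norm(c-d),"width",np.linalg.norm((a+b)/2-(c+d)/2))
print("o",o,"pin",pin,"tip",tip,"dist",np.linalg.norm(o-pin),np.linalg.norm(tip-o))
h=tip-pin;h/=np.linalg.norm(h);print("heading",np.degrees(np.arctan2(h[1],h[0])),"o from pin",pin+80e-3*h)
# side view check: pad edges' height
z=np.load("top0.npz");P=cloud("top",z["d"]);print(P[285:289,310:334:4,2],P[310:314,312:336:4,2])
z=np.load("side0.npz");S=cloud("side",z["d"]);m=(abs(S[...,0]-o[0])<.035)&(abs(S[...,1]-o[1])<.02)&(S[...,2]>.005)
print("side z",np.percentile(S[m][:,2],[50,90,98]),"x ext",S[m][:,0].min(),S[m][:,0].max())
print(R.from_quat(bot.observe()["tcp_rot"]).as_matrix())
E
```

```text
pads len 0.059396589074137716 0.05737978903890905 width 0.04997379562651144
o [ 0.4343 -0.004 ] pin [ 0.4421 -0.083 ] tip [0.4265 0.0879] dist 0.07940714837768753 0.09225121783867442
heading 95.23200909590878 o from pin [ 0.4348 -0.0034]
[[-0.0009  0.0006  0.0168  0.0191  0.0189  0.0223]
 [ 0.0208  0.018   0.019   0.0185  0.0203  0.017 ]
 [ 0.0179  0.02    0.0167  0.0188  0.0183  0.0195]
 [ 0.019   0.0175  0.0191  0.0161  0.018   0.0156]] [[ 0.0181  0.0179  0.0166  0.0212  0.0194  0.0176]
 [ 0.0197  0.02    0.0191  0.019   0.0174  0.0025]
 [ 0.0197  0.0201  0.0211 -0.0026 -0.0007 -0.0015]
 [ 0.0179  0.0019 -0.0012 -0.0041 -0.0011 -0.    ]]
side z [0.0184 0.0209 0.0217] x ext 0.4067186784730709 0.45949701172750834
[[-0.9168  0.3993 -0.0005]
 [ 0.3993  0.9168 -0.0009]
 [ 0.0001 -0.001  -1.    ]]
```

Call:
play_rows:
  delta_pos:
    - [-0.474, -0.776, 0]
    - [-0.474, -0.776, 0]
    - [-0.474, -0.776, 0]
    - [-0.474, -0.776, 0]
    - [-0.474, -0.776, 0]
    - [-0.474, -0.776, 0]
    - [-0.474, -0.776, 0]
    - [-0.474, -0.776, 0]
    - [-0.474, -0.776, 0]
    - [-0.474, -0.776, 0]
  turn: [0, 0, 0, 0, 0, 0, 0, 0, 0, 0]
  claw: [1, 1, 1, 1, 1, 1, 1, 1, 1, 1]

```text
clock: 1.35
position: [0.2693, 0.1428, 0.2374]
tcp_rot: [0.204, 0.979, -0.0, 0.0]
contact_force: [0.5, 0.7, -0.3]
gripper_width: 0.0929
grasp_force: 0.0
```

Call:
play_rows:
  delta_pos:
    - [0, 0, 0.25]
    - [0, 0, 0.25]
    - [0, 0, 0.25]
    - [0, 0, 0.25]
    - [0, 0, 0.25]
    - [0, 0, 0.25]
    - [0, 0, 0.25]
    - [0, 0, 0.25]
    - [0, 0, 0.25]
    - [0, 0, 0.25]
  turn: [0.766, 0.766, 0.766, 0.766, 0.766, 0.766, 0.766, 0.766, 0.766, 0.766]
  claw: [1, 1, 1, 1, 1, 1, 1, 1, 1, 1]

```text
clock: 2.6
position: [0.2693, 0.1439, 0.137]
tcp_rot: [0.676, 0.737, -0.0, -0.0]
contact_force: [-0.2, 0.6, -0.9]
gripper_width: 0.0929
grasp_force: 0.0
```

```bash
cat > go.py <<'E'
from h import *
import sys
# go.py x y z angle_of_tool_y_deg -> tool units needed
def go(x,y,z,ang):
    s=bot.observe();M=R.from_quat(s["tcp_rot"]).as_matrix();a=np.degrees(np.arctan2(M[1,1],M[0,1]))
    print("clk %.2f"%s["clock"],"pos",s["position"].round(4),"ang %.2f"%a,"w %.4f F %.2f"%(s["gripper_width"],s["grasp_force"]),"cf",s["contact_force"].round(2),"j6 %.2f"%s["joint_pos"][5],"tilt %.4f"%-M[2,2])
    print("units",(M.T@(np.array([x,y,z])-s["position"])/.04).round(3),"turn",round((a-ang)/8,3))
if __name__=="__main__": go(*map(float,sys.argv[1:]))
E
python3 go.py .4345 -.0037 .10 5.2
```

```text
clk 2.60 pos [0.2693 0.1439 0.137 ] ang 4.98 w 0.0929 F 0.00 cf [-0.23  0.56 -0.93] j6 0.25 tilt 1.0000
units [-4.035  3.793  0.925] turn -0.027
```

Call:
play_rows:
  delta_pos:
    - [-0.576, 0.542, 0]
    - [-0.576, 0.542, 0]
    - [-0.576, 0.542, 0]
    - [-0.576, 0.542, 0]
    - [-0.576, 0.542, 0]
    - [-0.576, 0.542, 0]
    - [-0.579, 0.541, 0]
    - [0, 0, 0.31]
    - [0, 0, 0.31]
    - [0, 0, 0.31]
  turn: [0, 0, 0, 0, 0, 0, 0, 0, 0, 0]
  claw: [1, 1, 1, 1, 1, 1, 1, 1, 1, 1]

```text
clock: 3.85
position: [0.4343, -0.0025, 0.0992]
tcp_rot: [0.674, 0.739, -0.0, -0.0]
contact_force: [0.0, 0.2, -0.8]
gripper_width: 0.0928
grasp_force: 0.0
```

```bash
python3 go.py .4345 -.0037 .022 5.2; python3 - <<'E'
from h import *
im,d=bot.read_camera("side");cv2.imwrite("pics/s1.png",cv2.resize(im[120:360,160:480],None,fx=2.4,fy=2.4))
E
```

```text
clk 3.85 pos [ 0.4343 -0.0025  0.0992] ang 5.22 w 0.0928 F 0.00 cf [ 0.03  0.2  -0.76] j6 -0.20 tilt 1.0000
units [-0.031  0.005  1.929] turn 0.003
```

View pics/s1.png

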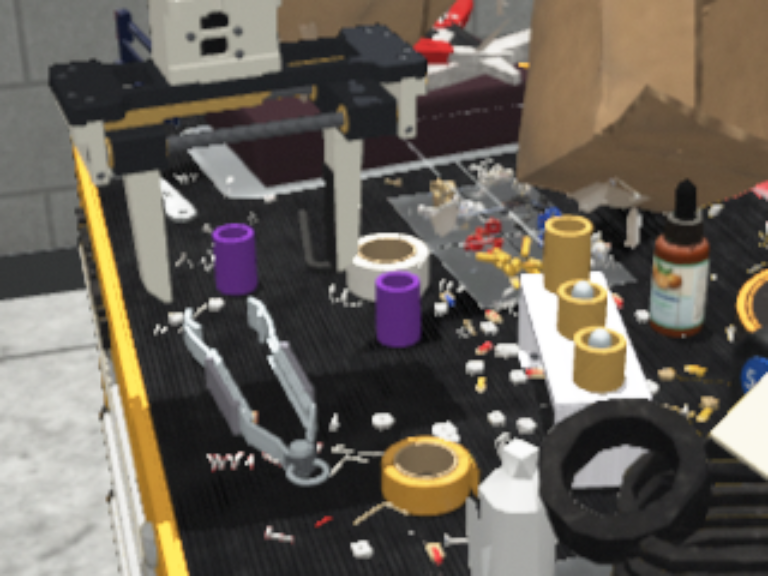

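The gripper straddles the tongs area (crop (250,380)), with nothing under the fingertips, so I descend.

Call:
play_rows:
  delta_pos:
    - [-0.03, 0, 0.4]
    - [0, 0, 0.4]
    - [0, 0, 0.4]
    - [0, 0, 0.4]
    - [0, 0, 0.33]
    - [0, 0, 0]
    - [0, 0, 0]
    - [0, 0, 0]
    - [0, 0, 0]
    - [0, 0, 0]
  turn: [0, 0, 0, 0, 0, 0, 0, 0, 0, 0]
  claw: [1, 1, 1, 1, 1, 1, -1, -1, -1, -1]
  force: 4

```text
clock: 5.15
position: [0.4354, -0.0043, 0.0232]
tcp_rot: [0.674, 0.738, 0.0, 0.0]
contact_force: [-0.4, -0.3, -0.2]
gripper_width: 0.0578
grasp_force: 0.0
```

Call:
play_rows:
  delta_pos:
    - [0, 0, 0]
    - [0, 0, 0]
    - [0, 0, 0]
    - [0, 0, 0]
    - [0, 0, 0]
    - [0, 0, 0]
    - [0, 0, 0]
    - [0, 0, 0]
    - [0, 0, 0]
    - [0, 0, 0]
  turn: [0, 0, 0, 0, 0, 0, 0, 0, 0, 0]
  claw: [-1, -1, -1, -1, -1, -1, -1, -1, -1, -1]

```text
clock: 6.4
position: [0.4353, -0.0043, 0.0231]
tcp_rot: [0.674, 0.738, -0.0, 0.0]
contact_force: [-0.3, -0.8, 5.0]
gripper_width: 0.0501
grasp_force: 4.0
```

Call:
play_rows:
  delta_pos:
    - [0, 0, -0.1]
    - [0, 0, -0.2]
    - [0, 0, -0.3]
    - [0, 0, -0.3]
    - [0, 0, -0.3]
    - [0, 0, -0.3]
    - [0, 0, -0.3]
    - [0, 0, -0.2]
    - [0, 0, 0]
    - [0, 0, 0]
  turn: [0, 0, 0, 0, 0, 0, 0, 0, 0, 0]
  claw: [-1, -1, -1, -1, -1, -1, -1, -1, -1, -1]

```text
clock: 7.65
position: [0.4351, -0.0042, 0.1028]
tcp_rot: [0.674, 0.738, -0.0, -0.0]
contact_force: [0.1, -0.8, -1.5]
gripper_width: 0.049
grasp_force: 4.0
```

```bash
python3 go.py .4345 -.0037 .022 5.2; python3 - <<'E'
from h import *
im,d=bot.read_camera("side");cv2.imwrite("pics/s2.png",cv2.resize(im[120:360,160:480],None,fx=2.4,fy=2.4))
E
```

```text
clk 7.65 pos [ 0.4351 -0.0042  0.1028] ang 5.18 w 0.0490 F 4.00 cf [ 0.1  -0.78 -1.49] j6 -0.21 tilt 1.0000
units [ 0.015 -0.012  2.019] turn -0.002
```

View pics/s2.png

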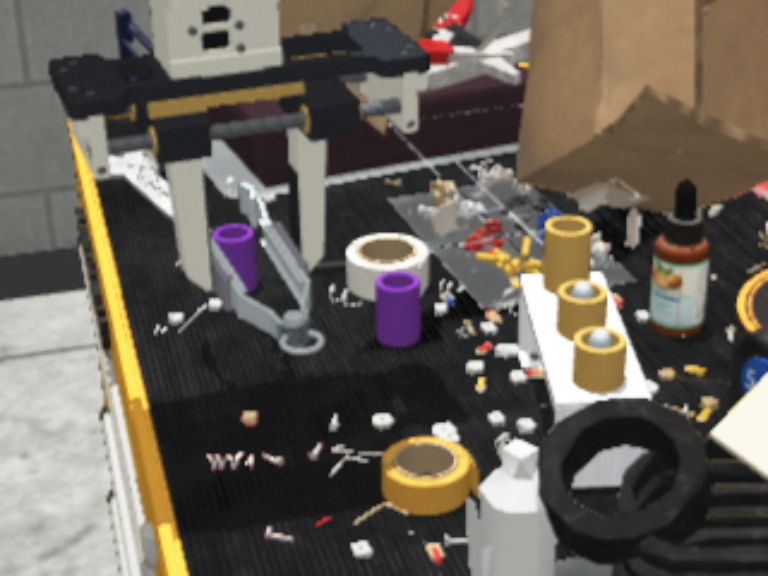

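The tongs hang between the fingers, near level, and the bushes haven't moved. Now I raise and turn them.

Call:
play_rows:
  delta_pos:
    - [0, 0, -0.2]
    - [0, 0, -0.3]
    - [0, 0, -0.3]
    - [0, 0, -0.3]
    - [0, 0, -0.3]
    - [0, 0, -0.3]
    - [0, 0, -0.3]
    - [0, 0, -0.2]
    - [0, 0, 0]
    - [0, 0, 0]
  turn: [0, 0.3, 0.6, 0.7, 0.75, 0.75, 0.75, 0.75, 0.75, 0.75]
  claw: [-1, -1, -1, -1, -1, -1, -1, -1, -1, -1]

```text
clock: 8.95
position: [0.4352, -0.0043, 0.1914]
tcp_rot: [0.92, 0.392, 0.0, 0.0]
contact_force: [0.8, -0.2, -1.0]
gripper_width: 0.0491
grasp_force: 4.0
```

Call:
play_rows:
  delta_pos:
    - [0, 0, 0]
    - [0, 0, 0]
    - [0, 0, 0]
    - [0, 0, 0]
    - [0, 0, 0]
    - [0, 0, 0]
    - [0, 0, 0]
    - [0, 0, 0]
    - [0, 0, 0]
    - [0, 0, 0]
  turn: [0.75, 0.75, 0.75, 0.75, 0.75, 0.75, 0.75, 0.75, 0.75, 0.5]
  claw: [-1, -1, -1, -1, -1, -1, -1, -1, -1, -1]

```text
clock: 10.2
position: [0.4352, -0.0043, 0.1913]
tcp_rot: [0.995, -0.103, -0.0, 0.0]
contact_force: [0.5, -0.5, -0.6]
gripper_width: 0.0496
grasp_force: 4.0
```

```bash
python3 go.py .540 .0005 .20 -102.8
```

```text
clk 10.20 pos [ 0.4352 -0.0043  0.1913] ang -101.78 w 0.0496 F 4.00 cf [ 0.48 -0.51 -0.64] j6 1.66 tilt 1.0000
units [ 2.541 -0.652 -0.217] turn 0.128
```

```bash
python3 - <<'E'
from h import *
np.set_printoptions(precision=4,suppress=True)
s=bot.observe();M=R.from_quat(s["tcp_rot"]).as_matrix()
fx,fy=M[:,0],M[:,1]
ims=[]
for n in("top","side"):
    im,d=bot.read_camera(n);P=cloud(n,d)-s["position"]
    a,b,c=P@fx,P@fy,P[...,2]
    m=(d>0)&(abs(b)<.045)&(abs(a)<.125)&(abs(c)<.04)
    print(n,m.sum())
    for lo in np.arange(-.12,.12,.01):
        k=m&(a>=lo)&(a<lo+.01)
        if k.sum()>3: print("%.3f n%4d  b %.4f %.4f  c %.4f %.4f"%(lo+.005,k.sum(),*np.percentile(b[k],[3,97]),*np.percentile(c[k],[3,97])))
    uv=proj(n,s["position"])[0].astype(int);print(uv)
    v0=max(uv[1]-70,0);u0=max(uv[0]-90,0);ims.append(cv2.resize(im[v0:v0+150,u0:u0+200],(533,400)) if 0 else cv2.resize(im[v0:v0+150,u0:u0+200],(400,300)))
cv2.imwrite("pics/h3.png",np.hstack(ims))
E
```

```text
top 179
-0.075 n  76  b -0.0086 0.0087  c -0.0189 -0.0031
-0.065 n  31  b -0.0109 0.0107  c -0.0123 -0.0049
-0.055 n  27  b -0.0138 0.0151  c -0.0106 -0.0040
0.085 n  22  b -0.0234 0.0223  c -0.0157 -0.0013
0.095 n  23  b -0.0208 0.0219  c -0.0181 -0.0015
[322 294]
side 3719
-0.105 n  15  b -0.0066 0.0056  c -0.0134 -0.0108
-0.095 n  40  b -0.0118 0.0112  c -0.0142 -0.0111
-0.085 n  84  b -0.0038 0.0089  c -0.0197 -0.0038
-0.075 n 121  b -0.0090 0.0091  c -0.0187 -0.0037
-0.065 n 124  b -0.0117 0.0129  c -0.0182 -0.0055
-0.055 n 151  b -0.0173 0.0162  c -0.0186 -0.0054
-0.045 n 166  b -0.0199 0.0204  c -0.0192 -0.0048
-0.035 n 172  b -0.0205 0.0206  c -0.0190 -0.0046
-0.025 n 215  b -0.0219 0.0252  c -0.0211 -0.0024
-0.015 n 173  b -0.0216 0.0253  c -0.0202 -0.0027
-0.005 n 357  b 0.0291 0.0418  c -0.0173 0.0386
0.005 n 445  b -0.0298 0.0421  c -0.0182 0.0373
0.015 n 221  b -0.0230 0.0263  c -0.0211 -0.0024
0.025 n 220  b -0.0227 0.0261  c -0.0203 -0.0021
0.035 n 189  b -0.0218 0.0223  c -0.0193 -0.0041
0.045 n 172  b -0.0219 0.0234  c -0.0183 -0.0048
0.055 n 170  b -0.0232 0.0251  c -0.0185 -0.0051
0.065 n 192  b -0.0242 0.0268  c -0.0186 -0.0025
0.075 n 207  b -0.0222 0.0268  c -0.0210 -0.0021
0.085 n 211  b -0.0225 0.0254  c -0.0206 -0.0019
0.095 n  74  b -0.0210 0.0221  c -0.0192 -0.0021
[260 158]
```

View pics/h3.png

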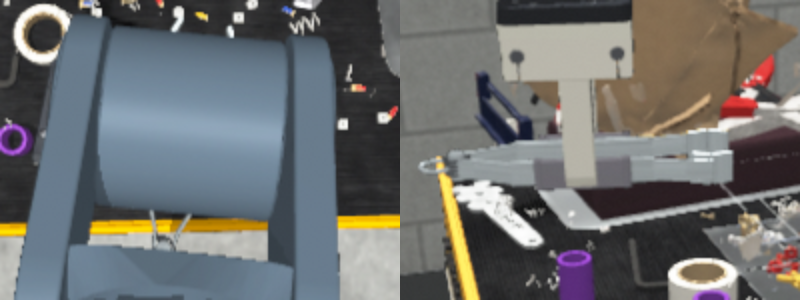

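The hand view shows the tongs level, with the underside 21.7 mm below the TCP, jaws about +81 mm along tool x, and centred. I move to hover over the bush.

Call:
play_rows:
  delta_pos:
    - [0.2, -0.05, 0]
    - [0.3, -0.08, 0]
    - [0.35, -0.09, 0]
    - [0.35, -0.09, 0]
    - [0.35, -0.09, 0]
    - [0.35, -0.09, 0]
    - [0.35, -0.09, 0]
    - [0.2667, -0.07, 0]
    - [0, 0, 0]
    - [0, 0, 0]
  turn: [0, 0, 0, 0, 0, 0, 0, 0, 0, 0.128]
  claw: [-1, -1, -1, -1, -1, -1, -1, -1, -1, -1]

```text
clock: 11.55
position: [0.5388, 0.0009, 0.1909]
tcp_rot: [0.994, -0.111, -0.0, 0.0]
contact_force: [-0.1, 0.4, -1.8]
gripper_width: 0.0496
grasp_force: 4.0
```

```bash
cat > rel.py <<'E'
from h import *
s=bot.observe();M=R.from_quat(s["tcp_rot"]).as_matrix()
im,d=bot.read_camera("side");P=cloud("side",d);hsv=cv2.cvtColor(im,cv2.COLOR_BGR2HSV)
Q=P-s["position"];a,b,c=Q@M[:,0],Q@M[:,1],Q[...,2]
j=(d>0)&(a>.06)&(a<.11)&(abs(b)<.035)&(abs(c)<.03)&(hsv[...,1]<60)
for lo in np.arange(.06,.11,.005):
    k=j&(a>=lo)&(a<lo+.005)
    if k.sum()>3: print("a %.4f n%d b %.4f..%.4f z %.4f..%.4f"%(lo+.0025,k.sum(),*np.percentile(b[k],[3,97]),*np.percentile(P[k][:,2],[3,97])))
g=(hsv[...,0]>12)&(hsv[...,0]<32)&(hsv[...,1]>90)&(d>0)&(np.hypot(P[...,0]-.6175,P[...,1]+.0173)<.022)&(P[...,2]>.06)
print("bush a %.4f..%.4f b %.4f..%.4f z ..%.4f n%d"%(*np.percentile(a[g],[1,99]),*np.percentile(b[g],[1,99]),np.percentile(P[g][:,2],98),g.sum()))
cv2.imwrite("pics/rel_%05.2f.png"%s["clock"],cv2.resize(im[100:280,300:500],(666,600),interpolation=cv2.INTER_CUBIC))
E
python3 go.py .539 .0006 .19 -102.8;python3 rel.py; ls pics
```

```text
clk 11.55 pos [0.5388 0.0009 0.1909] ang -102.69 w 0.0496 F 4.00 cf [-0.08  0.44 -1.85] j6 1.71 tilt 1.0000
units [0.008 0.007 0.023] turn 0.014
a 0.0625 n70 b -0.0248..0.0260 z 0.1725..0.1859
a 0.0675 n100 b -0.0251..0.0257 z 0.1711..0.1884
a 0.0725 n109 b -0.0222..0.0268 z 0.1699..0.1885
a 0.0775 n95 b -0.0233..0.0267 z 0.1702..0.1887
a 0.0825 n99 b -0.0238..0.0263 z 0.1700..0.1889
a 0.0875 n96 b -0.0219..0.0245 z 0.1710..0.1891
a 0.0925 n70 b -0.0201..0.0223 z 0.1700..0.1888
bush a 0.0668..0.0938 b -0.0127..0.0146 z ..0.0959 n520
crop1.png
h3.png
rel_11.55.png
s1.png
s2.png
side0.png
top0.png
```

Bush and jaws line up within about 1 mm, so I descend slowly.

Call:
play_rows:
  delta_pos:
    - [0, 0, 0.2]
    - [0, 0, 0.3]
    - [0, 0, 0.3]
    - [0, 0, 0.3]
    - [0, 0, 0.3]
    - [0, 0, 0.25]
    - [0, 0, 0]
    - [0, 0, 0]
    - [0, 0, 0]
    - [0, 0, 0]
  turn: [0, 0, 0, 0, 0, 0, 0, 0, 0, 0]
  claw: [-1, -1, -1, -1, -1, -1, -1, -1, -1, -1]

```text
clock: 12.85
position: [0.5393, 0.0009, 0.1254]
tcp_rot: [0.994, -0.11, 0.0, -0.0]
contact_force: [-0.7, 0.5, -1.4]
gripper_width: 0.0492
grasp_force: 4.0
```

```bash
python3 go.py .539 .0006 .0867 -102.8;python3 rel.py
```

```text
clk 12.85 pos [0.5393 0.0009 0.1254] ang -102.64 w 0.0492 F 4.00 cf [-0.68  0.47 -1.39] j6 1.71 tilt 1.0000
units [-0.006  0.009  0.967] turn 0.02
a 0.0625 n68 b -0.0252..0.0261 z 0.1071..0.1206
a 0.0675 n100 b -0.0250..0.0262 z 0.1048..0.1230
a 0.0725 n98 b -0.0216..0.0266 z 0.1043..0.1235
a 0.0775 n96 b -0.0231..0.0267 z 0.1053..0.1237
a 0.0825 n102 b -0.0230..0.0262 z 0.1052..0.1234
a 0.0875 n94 b -0.0221..0.0239 z 0.1048..0.1234
a 0.0925 n67 b -0.0211..0.0215 z 0.1062..0.1238
bush a 0.0660..0.0930 b 0.0009..0.0152 z ..0.0956 n425
```

Call:
play_rows:
  delta_pos:
    - [0, 0.02, 0.12]
    - [0, 0, 0.12]
    - [0, 0, 0.12]
    - [0, 0, 0.12]
    - [0, 0, 0.12]
    - [0, 0, 0.12]
    - [0, 0, 0.12]
    - [0, 0, 0.12]
    - [0, 0, 0]
    - [0, 0, 0]
  turn: [0, 0, 0, 0, 0, 0, 0, 0, 0, 0]
  claw: [-1, -1, -1, -1, -1, -1, -1, -1, -1, -1]

```text
clock: 14.15
position: [0.539, 0.0001, 0.0867]
tcp_rot: [0.994, -0.11, 0.0, -0.0]
contact_force: [-0.1, 0.3, -1.0]
gripper_width: 0.0492
grasp_force: 4.0
```

```bash
python3 go.py .539 .0006 .0867 -102.8;python3 rel.py; mv pics/rel_14* pics/rel_c.png; ls pics
```

```text
clk 14.15 pos [5.39e-01 1.00e-04 8.67e-02] ang -102.64 w 0.0492 F 4.00 cf [-0.05  0.35 -1.02] j6 1.71 tilt 1.0000
units [-0.003 -0.012  0.001] turn 0.02
a 0.0625 n70 b -0.0251..0.0266 z 0.0571..0.0817
a 0.0675 n86 b -0.0244..0.0270 z 0.0575..0.0863
a 0.0725 n42 b 0.0146..0.0268 z 0.0569..0.0850
a 0.0775 n40 b 0.0193..0.0270 z 0.0725..0.0853
a 0.0825 n30 b 0.0214..0.0263 z 0.0740..0.0849
a 0.0875 n31 b 0.0197..0.0242 z 0.0728..0.0847
a 0.0925 n24 b 0.0185..0.0233 z 0.0706..0.0855
a 0.1025 n5 b -0.0039..0.0331 z 0.0568..0.0575
bush a 0.0667..0.0933 b -0.0131..0.0141 z ..0.0961 n326
crop1.png
h3.png
rel_11.55.png
rel_12.85.png
rel_c.png
s1.png
s2.png
side0.png
top0.png
```

View pics/rel_c.png

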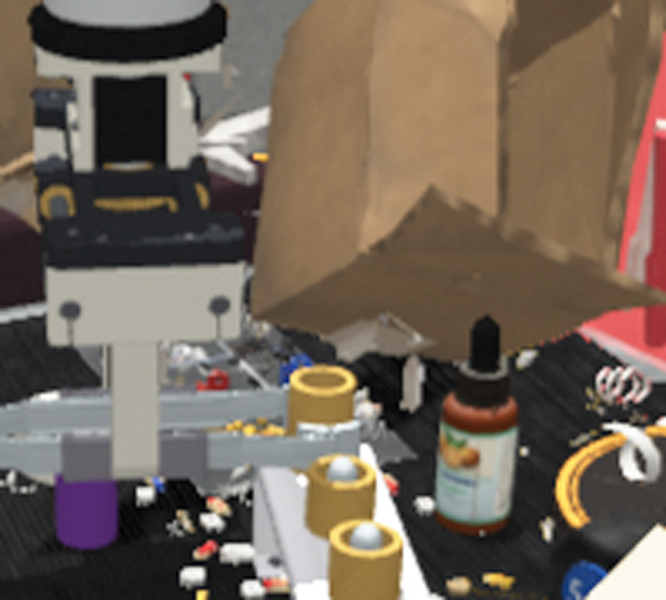

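The jaws now surround the long bush at crop (322,410), with nothing touching the short ones. Squeezing.

Call:
play_rows:
  delta_pos:
    - [0, 0, 0]
    - [0, 0, 0]
    - [0, 0, 0]
    - [0, 0, 0]
    - [0, 0, 0]
    - [0, 0, 0]
    - [0, 0, 0]
    - [0, 0, 0]
    - [0, 0, 0]
    - [0, 0, 0]
  turn: [0, 0, 0, 0, 0, 0, 0, 0, 0, 0]
  claw: [-1, -1, -1, -1, -1, -1, -1, -1, -1, -1]
  force: 35

```text
clock: 15.45
position: [0.5389, 0.0001, 0.0866]
tcp_rot: [0.994, -0.11, 0.0, 0.0]
contact_force: [1.1, 0.4, -0.6]
gripper_width: 0.0425
grasp_force: 35.0
```

```bash
python3 go.py .539 .0006 .20 -102.8;python3 rel.py|tail -1
```

```text
clk 15.45 pos [5.389e-01 1.000e-04 8.660e-02] ang -102.64 w 0.0425 F 34.99 cf [ 1.09  0.38 -0.58] j6 1.71 tilt 1.0000
units [-1.000e-03 -1.200e-02 -2.834e+00] turn 0.02
bush a 0.0666..0.0921 b -0.0125..0.0154 z ..0.0967 n278
```

Call:
play_rows:
  delta_pos:
    - [0, 0, -0.1]
    - [0, 0, -0.15]
    - [0, 0, -0.2]
    - [0, 0, -0.2]
    - [0, 0, -0.2]
    - [0, 0, -0.2]
    - [0, 0, -0.2]
    - [0, 0, -0.2]
    - [0, 0, -0.2]
    - [0, 0, -0.1]
  turn: [0, 0, 0, 0, 0, 0, 0, 0, 0, 0]
  claw: [-1, -1, -1, -1, -1, -1, -1, -1, -1, -1]

```text
clock: 16.75
position: [0.5391, 0.0001, 0.1572]
tcp_rot: [0.994, -0.11, 0.0, -0.0]
contact_force: [0.3, 0.1, -2.4]
gripper_width: 0.0427
grasp_force: 35.0
```

Call:
play_rows:
  delta_pos:
    - [0, 0, -0.2]
    - [0, 0, -0.2]
    - [0, 0, -0.25]
    - [0, 0, -0.25]
    - [0, 0, -0.2]
    - [0, 0, -0.1]
    - [0, 0, 0]
    - [0, 0, 0]
    - [0, 0, 0]
    - [0, 0, 0]
  turn: [0, 0, 0, 0, 0, 0, 0, 0, 0, 0]
  claw: [-1, -1, -1, -1, -1, -1, -1, -1, -1, -1]

```text
clock: 18.0
position: [0.5389, 0.0001, 0.2044]
tcp_rot: [0.994, -0.11, -0.0, -0.0]
contact_force: [0.1, -0.3, -2.1]
gripper_width: 0.0429
grasp_force: 35.0
```

Call:
play_rows:
  delta_pos:
    - [0, 0, 0]
    - [0, 0, 0]
    - [0, 0, 0]
    - [0, 0, 0]
    - [0, 0, 0]
    - [0, 0, 0]
    - [0, 0, 0]
    - [0, 0, 0]
    - [0, 0, 0]
    - [0, 0, 0]
  turn: [0, 0, 0, 0, 0, 0, 0, 0, 0, 0]
  claw: [-1, -1, -1, -1, -1, -1, -1, -1, -1, -1]

```text
clock: 19.25
position: [0.5389, 0.0002, 0.2046]
tcp_rot: [0.994, -0.11, 0.0, 0.0]
contact_force: [-0.7, -0.1, -2.6]
gripper_width: 0.0422
grasp_force: 35.0
```

```bash
python3 go.py .539 .0006 .20 -102.8;python3 rel.py|tail -1; python3 - <<'E'
from h import *
im,d=bot.read_camera("side");P=cloud("side",d);hsv=cv2.cvtColor(im,cv2.COLOR_BGR2HSV)
g=(hsv[...,0]>12)&(hsv[...,0]<32)&(hsv[...,1]>90)&(d>0)&(np.hypot(P[...,0]-.6175,P[...,1]+.0173)<.03)&(P[...,2]>.1)
print("bush z",np.percentile(P[g][:,2],[1,99]),g.sum())
cv2.imwrite("pics/fin.png",cv2.resize(im[80:290,300:500],(571,600)))
E
```

```text
clk 19.25 pos [5.389e-01 2.000e-04 2.046e-01] ang -102.64 w 0.0422 F 34.99 cf [-0.69 -0.11 -2.63] j6 1.71 tilt 1.0000
units [-0.001 -0.011  0.116] turn 0.02
bush a 0.0661..0.0932 b -0.0124..0.0154 z ..0.2135 n385
bush z [0.17350042 0.21349936] 387
```

View pics/fin.png

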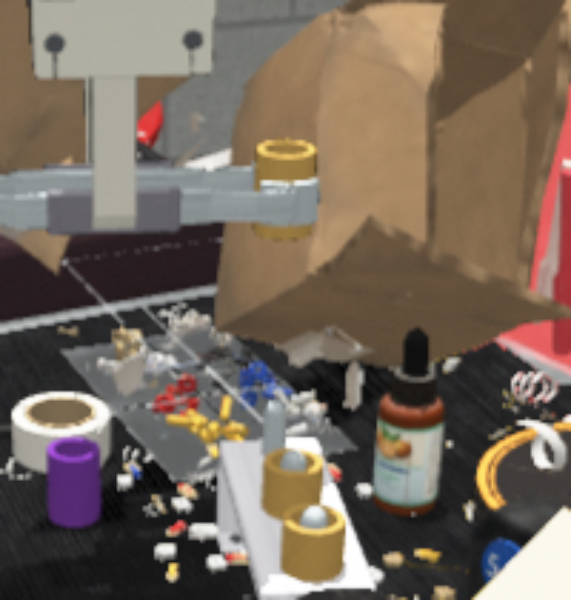

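The long bush at crop (286,190) is upright in the jaws, lower end at about 0.173 m. Its pin is bare and both short bushes are still in place.

```bash
python3 -c "
from bench import bot
print(bot.hand_in())"
```

```text
the job is handed in; nothing more can be done
None
```

I handed the job in at about 19 s: the long bush is held upright in the squeezed tongs, lower end about 17 cm above the worktop, and both short bushes are still on their pins; the judge's verdict was not shown.

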